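# Load the deep soaking jars with the lifting hook

### The job

Load the two soaking jars: using the lifting hook (never touch the steel balls with the gripper), pick up each ball by the ring on its top and lower it gently, without dropping or bumping it, to the bottom of its jar, the larger ball in the wider jar and the smaller ball in the narrower one. Then hang the hook back on the two arms of its stand as you found it, and leave the jars and everything else on the bench where they stand.

Things in the scene. Friction and masses are not known exactly. Their poses are not given: they have to be found in the camera images.
- hook: Lifting hook, 110 g, hanging in its stand. Origin: middle of the underside of its steel cross-bar (16 x, 76 y, 8 mm high); z up, x the way the hook points. Black grip on the bar: 16 (x) x 30 (y) mm, z = 8 to 60 mm; grasp it across the 16 mm. Below, 6 mm wire: straight down to z = -95, 15 mm level along +x, then a tip rising to x = 23, z = -89 (wire centre, mm).
- hook_seat (a point): Point on the hook wire (prong 12 mm high in all) where a ring should hang: 9 mm ahead of the shank (hook frame x = 9, z = -95 mm), on the level part.
- stand: Grey stand of the hook, fixed. Origin: underside, x to its post. Base x -55 to 65, 110 mm wide, 12 high; post at x = 55, 16 x 64 mm, 160 high. Two steel arms from the post to x = -29, tops at z = 160, 12 wide, centred at y = 26 and -26 (40 mm gap, open at -x). 5 mm high lips on the arms at x -29 to -25 and 9 to 13 keep the cross-bar in: lift it over the front lips and out to -x.
- stand_rest (a point): Where the hook's origin is when it hangs properly: on the arms' tops (stand frame x = -8, y = 0, z = 160 mm), hook pointing to the post (its x along the stand's x); between the lips the bar has about 9 mm free either way.
- ball_large: Larger steel soaking ball, about 120 g, 60 mm in diameter, standing on a flat foot 24 mm across, with an upright ring on top. Origin: centre of the foot; ball centre at z = 27.5, top of the ball 57.5, centre of the ring's hole 73.5 mm. Ring: 4 mm wire, 28 mm outside, hole 20 mm; the hole's axis is the ball's x axis (thread it from either side).
- ball_large_center (a point): Centre of the larger ball's sphere.
- ball_large_eye (a point): Centre of the hole of the larger ball's ring.
- ball_small: Smaller steel soaking ball, about 80 g, 46 mm in diameter with a flat foot 20 mm across and an upright ring on top. Origin: centre of the foot; ball centre at z = 20.7 mm, top of the ball at 43.7 mm, centre of the ring's hole at z = 59.7 mm. Same ring: 4 mm wire, 28 mm outside, hole 20 mm, its axis along the ball's x axis.
- ball_small_center (a point): Centre of the smaller ball's sphere.
- ball_small_eye (a point): Centre of the hole of the smaller ball's ring.
- jar_wide: Wider grey soaking jar, open, loose, about 0.9 kg, 130 mm high, outside 116 mm across at the foot and 128 mm at the rim, inside 104 mm at the floor and 110 mm or more near the mouth; wall 6 mm, inner floor at z = 6 mm. Origin: centre of the underside.
- jar_narrow: Narrower grey soaking jar, open, loose, about 0.7 kg, 130 mm high, outside 94 mm across at the foot and 106 mm at the rim, inside 82 mm at the floor and 88 mm or more near the mouth; wall 6 mm, inner floor at z = 6 mm. Origin: centre of the underside.
- bottle_a: Small white bottle standing on one side of the larger ball, in the way of its ring's hole: 40 mm across, 115 mm high. Origin: centre of the underside.
- bottle_b: Same bottle beside the smaller ball.
- tin_a: Flat aluminium tin on the other side of the larger ball: 42 mm across, 18 mm high; the hook passes above it. Origin: centre of the underside.
- tin_b: Same tin beside the smaller ball.
- tint_bowl: Black mixing bowl, 90 mm across, 40 mm high. Origin: centre of the underside.
- tint_brush: Black tint brush, 150 mm long, lying along its x axis; low, the hook passes above it.
- carton: White paper-board carton lying flat, 45 x 150 x 40 mm. Origin: centre of the underside.
- pump_bottle: White bottle with black cap, 64 mm across, 150 mm high, at the back. Origin: centre of the underside.

How it is judged (in metres and radians):
On the way, in this order (a step that is already met when the one before it is completed fails the run):
1. one of the balls hangs from the hook, clear of the bench (((height (world z) of ball_large above 0.03 m and contact force between hook and ball_large above 0.2 N) or (height (world z) of ball_small above 0.03 m and contact force between hook and ball_small above 0.2 N))), for 0.2 s.
2. both balls lie on the bottom of their jars, free of the hook (z of ball_large_center in the frame of jar_wide between 0.005 and 0.045 m and horizontal distance between ball_large_center and jar_wide below 0.032 m and z of ball_small_center in the frame of jar_narrow between 0.005 and 0.038 m and horizontal distance between ball_small_center and jar_narrow below 0.028 m and contact force between hook and ball_large below 0.05 N and contact force between hook and ball_small below 0.05 N), for 0.2 s.
At the end, for the whole second after the job is handed in: The larger ball lies on the floor of the wider jar and the smaller ball on the floor of the narrower jar (any way up, at rest), the hook hangs upright across both arms of its stand within 15 mm of its rest point, at rest, and both jars stand upright (all of step 2 and distance between hook and stand_rest below 0.015 m and angle between hook's own z axis and vertical below 0.08 rad and angle between the y axis of hook and the y axis of stand, either way round below 0.3 rad and linear speed of each of hook, ball_large, ball_small below 0.02 m/s and angle between each of jar_wide, jar_narrow's own z axis and vertical below 0.05 rad); the robot touches nothing.
It fails at once if a ball is touched by the gripper or arm (contact force between any of the fingers, the arm and ball_large above 0.5 N or contact force between any of the fingers, the arm and ball_small above 0.5 N).
It fails at once if a ball bumps a jar with more than 20 N (dropped in or knocked against it) (contact force between any of ball_large, ball_small and jar_wide above 20 N or contact force between any of ball_large, ball_small and jar_narrow above 20 N).
It fails at once if a jar is shifted by more than 30 mm or tipped (distance of any of jar_wide, jar_narrow from where it was at the start of the episode above 0.03 m or angle between any of jar_wide, jar_narrow's own z axis and vertical above 0.25 rad).
It fails at once if another thing on the bench is shifted by more than 30 mm (distance of any of bottle_a, bottle_b, tin_a, tin_b, tint_bowl, tint_brush, carton, pump_bottle from where it was at the start of the episode above 0.03 m).
It also fails if it takes over 72 s, if anything falls off the work surface, if the arm or the gripper's body presses on something with over 40 N, if the wrist force passes 120 N, or if a joint passes its speed limit or range.

### The arm

A 6-joint arm with a two-finger parallel gripper is mounted at the origin on the work surface. World frame = base frame: x ahead of the robot, y to its left, z up, the work surface at z = 0. Lengths are in m, angles in degrees, forces in N, time in s.
With the tool pointing down it reaches from about 0.275 to 0.725 m from the base axis. Payload 5.6 kg.
Tool frame: the origin (TCP) lies on the centre line of the jaws, within the pads' length; the fingertips stand 17 mm ahead of it and the grasp point (between the pads) lies 2 mm behind it; z points along the fingers, y is the line along which they close (so a half turn about z gives the same grasp; the last joint's range is limited). The gripper opens to 85 mm and grips with 20 to 120 N. Pads are 22 mm wide; open, the fingers measure 114 mm over their backs; the gripper's body (76 mm by 85 mm) begins 54 mm behind the grasp point. The pads swing forward as they close: fully open they stand 13 mm farther back than shut.
Start: joints at [92.968, 14.616, 6.199, 0, -81.583, -16.306], TCP at [0.127, 0.535, 0.248] pointing down, gripper open.
Joint ranges: [-168.99, 168.99], [-69.2, 112.95], [-62.41, 85.93], [-164.36, 98.24], [-168.68, -3.75], [-174.98, 174.98]. Speed limits (degrees/s): [147.25, 147.25, 180, 180, 180, 180].

### API

Orientations are given as a 3x3 rotation matrix whose columns are the frame's x, y, z axes.
In Python, from bench import sensors, vision, r gives the robot as it stands.
- The arm moves only by the tool move_arm, never from a script. Its argument "targets" is a list that holds one entry, the list of rows, each a list of 7 numbers: the turn, a rotation vector about the tool's x, y, z in degrees, then the shift along the tool's x, y, z in mm, then the opening, from 0 (shut) to 1 (fully open). A call has 1 to 20 rows; each row shifts and turns the commanded pose from where the row before left it, along the tool's axes as they then stand; what a row does not reach is not made up. A row lasts 1/8 s, in which the tool goes at most 62.5 mm and 10.7 degrees, less where a joint would pass 70% of its speed; a pose out of reach is approached as far as the arm can. A call is refused whole if a number of a shift passes 62.5 or a number of a turn 10.7, either way. A call with a gripper value outside its range is refused whole. The fingers move at their own pace and stop on an object; "grip_force" is the grip in N (left out, the last holds). Time passes only in rows, so rows that do not move let the fingers close. It gives the time, the measured TCP pose, the force, the opening and the grip force at its end, in the units of the state.
- sensors.state(): the state, without advancing time (a new reading comes with each control period).
- vision.camera(name): name is "scene" or "top"; returns a dict with "color" (384x512x3 uint8, blue, green, red), "fx", "fy", "cx", "cy" (pixels), "distortion" ([k1, k2, p1, p2, k3] as OpenCV has them; the pictures are not rectified), "rvec" (rotation vector, rad) and "tvec" (3), from world to camera coordinates, as OpenCV has them. Camera axes: x right, y down, z forward; pixel columns grow to the right and rows downward; lengths in m; the calibration is good to about 2 mm. A picture is of the moment at which its call begins. There is no depth.
- r.finish_job(): hands the job in; it is judged then, once.
The state is a dict: "clock": time; "q": joint angles; "qd": joint speeds; "joint_efforts": joint torques, N m; "tool_pos": TCP position; "tool_rot": TCP orientation; "contact_force": force on the tool from outside, world axes, zero at the start; "torque": the same for the moment, N m; "gripper_width": finger opening in m; "finger_force": force on a finger pad.
Only numpy, scipy, OpenCV 4.12 (cv2) and the standard library are available. Lean on these libraries where they do the work, as an engineer would, in place of code of your own. Each camera call takes 0.05 s, during which the arm holds its last target. There are 200 camera calls.

## Working session

There is one attempt and no reset: what is moved stays moved. The work goes in short steps, Python scripts to look and compute and a tool call to move; the robot and the scene stay as the last step left them, time stands still between calls to the robot, and variables do not carry over. Pictures are saved under pics/ and viewed, at most 10 in all, crops included, and the job is handed in when it is done.

Besides the shell and the picture viewer there is one more tool, called by a JSON object that holds its "name" and its "arguments". move_arm: Moves the arm, as the interface text tells. Its arguments: {"type":"object","properties":{"targets":{"type":"array"},"grip_force":{"type":"number"}},"required":["targets"]}

```bash
mkdir -p pics; ls
cat > h.py <<'E'
import numpy as np, cv2
from bench import sensors, vision, r
def snap(n,tag):
    c=vision.camera(n); np.savez(f'pics/{tag}.npz',**c); cv2.imwrite(f'pics/{tag}.png',c['color']); return c
E
python3 - <<'E'
from h import *
for n in('scene','top'):
    c=snap(n,n+'0'); R=cv2.Rodrigues(np.array(c['rvec'],float))[0]; print(n,c['fx'],c['cx'],c['cy'],c['distortion'],(-R.T@np.array(c['tvec']).ravel()).round(3),R.round(3).tolist())
print(sensors.state())
E
```

```text
pics
scene 485.20537095430865 253.61336385504669 184.917536541986 [-0.12032944  0.          0.          0.          0.        ] [ 1.097 -0.218  1.18 ] [[0.405, 0.914, 0.004], [0.802, -0.352, -0.483], [-0.44, 0.199, -0.876]]
top 466.5586219605547 249.16739685549223 187.74307002784178 [0.05095233 0.         0.         0.         0.        ] [0.379 0.032 1.23 ] [[-0.004, -1.0, 0.017], [-0.985, 0.001, -0.173], [0.173, -0.017, -0.985]]
{'clock': 0.1, 'q': array([ 9.29682623e+01,  1.46516294e+01,  6.13906996e+00, -2.20525591e-02,
       -8.15832171e+01, -1.63062987e+01]), 'qd': array([-0.01710904, -0.06629876,  0.19953639,  0.03635587, -0.00249267,
       -0.04833254]), 'joint_efforts': array([-1.72027932e-03, -3.87605882e+01,  2.38473648e+01,  5.37794665e+00,
       -3.82135200e-03, -1.71578932e-06]), 'tool_pos': array([0.12674593, 0.53478615, 0.24748052]), 'tool_rot': array([[ 9.73012881e-01, -2.30750617e-01, -2.93673166e-04],
       [-2.30750781e-01, -9.73011420e-01, -1.68907764e-03],
       [ 1.04008365e-04,  1.71125962e-03, -9.99998530e-01]]), 'contact_force': array([-0.41037096, -0.12434946, -0.91216108]), 'torque': array([-0.00253679,  0.00512752,  0.07006732]), 'finger_force': 0.0, 'gripper_width': 0.08551496490646093}
```

Run:
```python
import cv2
for n in('scene0','top0'):
    cv2.imwrite(f'pics/{n}v.png',cv2.resize(cv2.imread(f'pics/{n}.png'),(800,600),interpolation=cv2.INTER_CUBIC))
```

```text
(no output)
```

View pics/scene0v.png

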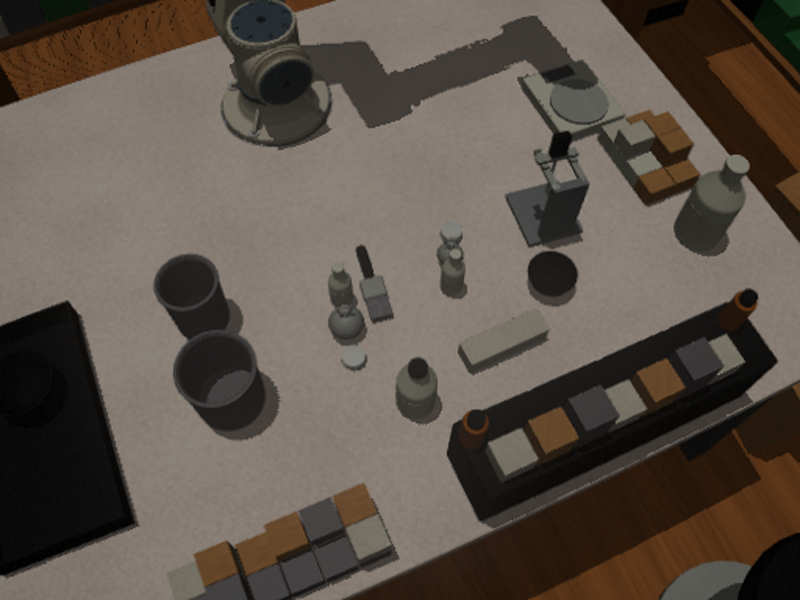

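View pics/top0v.png

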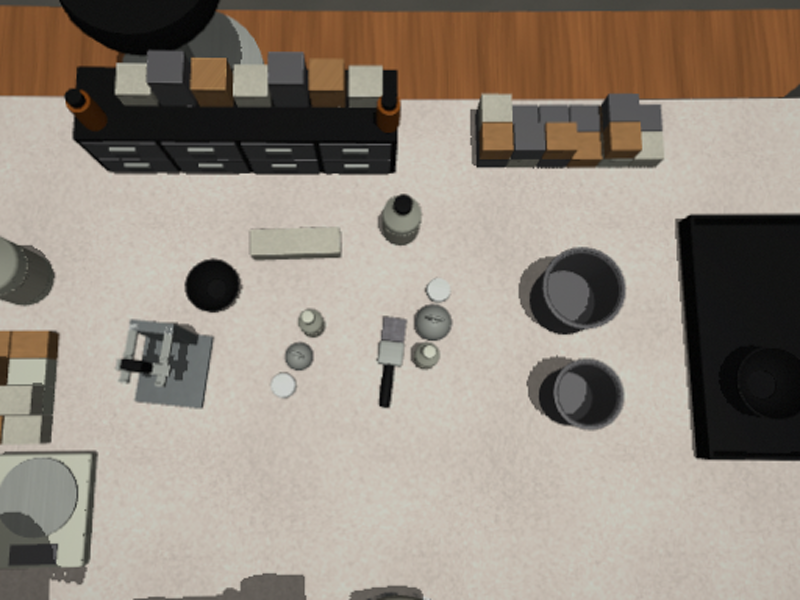

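The scene view shows the stand at (560,190), the small ball at (450,245), the large ball at (346,322) and the jars at (190,290) and (218,375). In the top view the stand is at (165,365), the balls at (299,355) and (433,322), and the jars at (585,290) and (588,393). I'll make one montage of crops for fine pixels.

```bash
cat >> h.py <<'E'
def load(t): return dict(np.load(f'pics/{t}.npz'))
def KD(c): return np.array([[c['fx'],0,c['cx']],[0,c['fy'],c['cy']],[0,0,1.]]),np.array(c['distortion'],float)
def proj(c,P):
    K,D=KD(c); return cv2.projectPoints(np.array(P,float).reshape(-1,1,3),c['rvec'],c['tvec'],K,D)[0][:,0]
def ray(c,uv):
    K,D=KD(c); n=cv2.undistortPoints(np.array(uv,float).reshape(-1,1,2),K,D)[:,0]
    R=cv2.Rodrigues(np.array(c['rvec'],float))[0]; o=-R.T@np.array(c['tvec'],float).ravel()
    d=np.c_[n,np.ones(len(n))]@R; return o,d/np.linalg.norm(d,axis=1)[:,None]
def onz(c,uv,z):
    o,d=ray(c,uv); return o+d*((z-o[2])/d[:,2])[:,None]
def tri(c1,uv1,c2,uv2):
    out=[]
    for a,b in zip(np.reshape(uv1,(-1,2)),np.reshape(uv2,(-1,2))):
        o1,d1=ray(c1,a);o2,d2=ray(c2,b);d1=d1[0];d2=d2[0]
        s=np.linalg.lstsq(np.c_[d1,-d2],o2-o1,rcond=None)[0]
        p,q=o1+s[0]*d1,o2+s[1]*d2; out.append(np.r_[(p+q)/2,np.linalg.norm(p-q)])
    return np.array(out)
def montage(t,crops,name,W=400,H=300):  # crops: (tag,u0,v0,w) native pixels
    ims=[]
    for tag,u,v,w in crops:
        im=cv2.imread(f'pics/{tag}.png'); k=W/w; M=np.float32([[k,0,-k*u],[0,k,-k*v]])
        im=cv2.convertScaleAbs(cv2.warpAffine(im,M,(W,H),flags=cv2.INTER_CUBIC),alpha=1.6)
        for g in range(0,W,50): cv2.line(im,(g,0),(g,4),(0,0,255),1); cv2.line(im,(0,g),(4,g),(0,0,255),1)
        ims.append(im)
    cv2.imwrite(f'pics/{name}.png',np.vstack([np.hstack(ims[:2]),np.hstack(ims[2:])]))
E
python3 - <<'E'
from h import *
s,t=load('scene0'),load('top0'); k=1.5625
print('tcp',proj(s,[[.127,.535,.248]])*k,proj(t,[[.127,.535,.248]])*k)
for n,uv,z in[('rimW',(585,289),.13),('rimN',(589,393),.13),('bl',(433,322),.0275),('bs',(299,355),.0207),('tinA',(438,289),.018),('tinB',(283,384),.018),('botA',(428,351),.115),('botB',(308,316),.115),('hook',(137,365),.22),('bowl',(213,285),.04)]:
    print(n,onz(t,np.array(uv)/k,z).round(4))
montage('',[('top0',70,195,80),('top0',170,200,60),('top0',240,170,60),('scene0',320,70,80)],'m1')
montage('',[('scene0',270,135,60),('scene0',195,160,60),('top0',330,150,80),('scene0',95,155,80)],'m2')
E
```

```text
tcp [[551.03748598 -25.14444824]] [[-35.10850735 635.80977773]]
rimW [[ 0.5779 -0.2879  0.13  ]]
rimN [[ 0.4198 -0.2856  0.13  ]]
bl [[ 0.541  -0.0618  0.0275]]
bs [[0.4875 0.1604 0.0207]]
tinA [[ 0.5986 -0.0719  0.018 ]]
tinB [[0.4401 0.1861 0.018 ]]
botA [[ 0.4845 -0.0467  0.115 ]]
botB [[0.539  0.1376 0.115 ]]
hook [[0.457  0.3592 0.22  ]]
bowl [[0.6018 0.3016 0.04  ]]
```

View pics/m1.png

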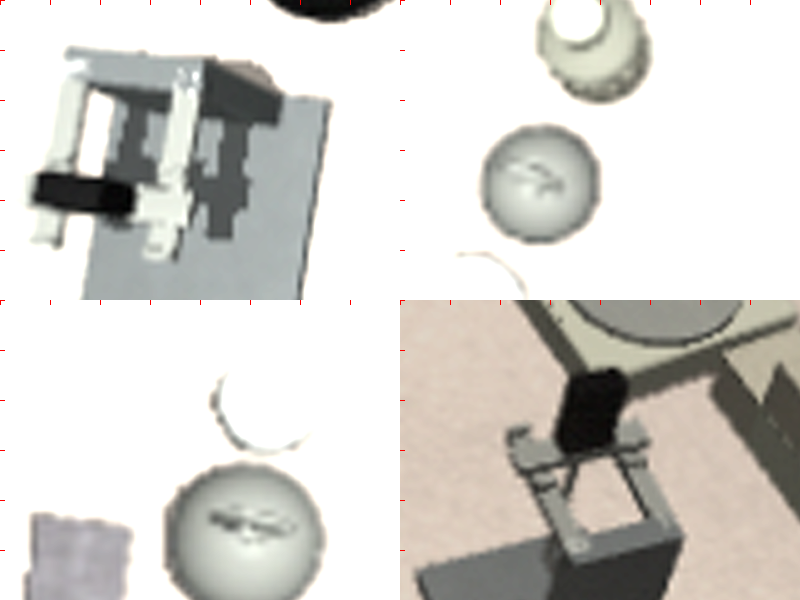

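View pics/m2.png

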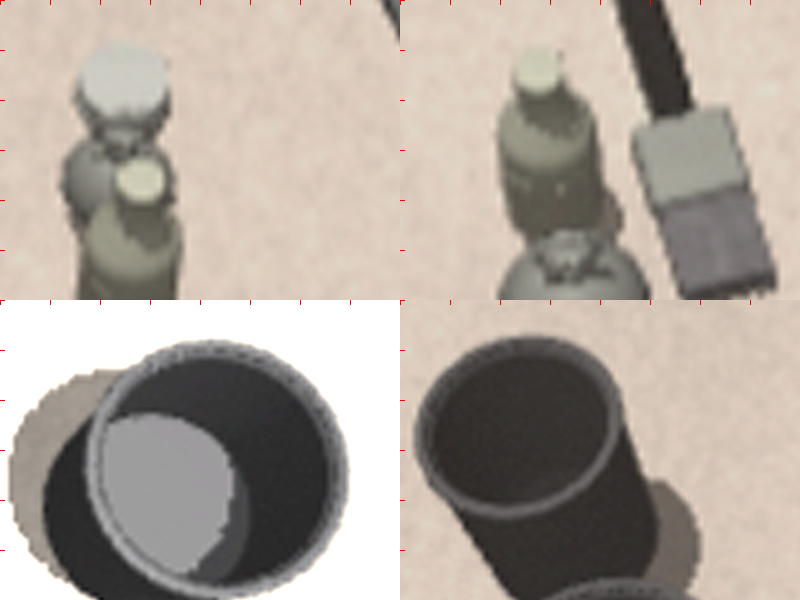

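The montage gives sharp positions for the grip, the stand arms (about -10° yaw), both balls with their rings, and the jar rims. Next I fit the grip box and triangulate the rings.

```bash
cat >> h.py <<'E'
def boxpts(x,y,z,yaw,hx=.008,hy=.015,z0=.008,z1=.060):
    c,s=np.cos(yaw),np.sin(yaw)
    return np.array([[x+c*a-s*b,y+s*a+c*b,z+h] for a in(-hx,hx) for b in(-hy,hy) for h in(z0,z1)])
def soft(c,P,roi,S=8):
    u,v,w,h=roi; h_=cv2.convexHull(((proj(c,P)-[u-.5,v-.5])*S).astype(np.float32)).astype(np.int32)
    m=np.zeros((h*S,w*S),np.uint8); cv2.fillConvexPoly(m,h_,255)
    return cv2.resize(m,(w,h),interpolation=cv2.INTER_AREA)/255.
def fitgrip(views,rois,x0,thr=(20,70)):
    from scipy.optimize import minimize
    M=[]
    for c,(u,v,w,h) in zip(views,rois):
        g=c['color'][v:v+h,u:u+w].max(2).astype(float); M.append(np.clip((thr[1]-g)/(thr[1]-thr[0]),0,1))
    f=lambda p:sum(((soft(c,boxpts(*p),r_)-m)**2).sum() for c,r_,m in zip(views,rois,M))
    best=min((minimize(f,x0,method='Nelder-Mead',options=dict(initial_simplex=np.array([x0]+[np.array(x0)+d for d in np.diag(np.array([.006,.006,.006,.15])*sg)]),maxiter=400)) for sg in(1,-1)),key=lambda q:q.fun)
    return best.x,best.fun,[m.sum() for m in M]
E
python3 - <<'E'
from h import *
s,t=load('scene0'),load('top0')
for c,u,v,w,h in((t,72,222,30,24),(s,346,80,26,22)):
    print(c['color'][v:v+h:2,u:u+w:2].max(2))
x,f,m=fitgrip([s,t],[(346,80,26,15),(72,224,27,18)],[.457,.36,.16,-.17]); print('grip',x.round(4),np.degrees(x[3]),f,m)
print('rings L,S',tri(s,[(220.5,198.25),(288.3,155.7)],t,[(277.5,203.45),(189.95,226.1)]).round(4))
print('ballsL',onz(t,[(276.75,205.85)],.0275),'S',onz(t,[(191.15,227.6)],.0207))
# arms' tops: left/right lines at z=.16
def tc(a,b):return(70+a*.2,195+b*.2)
for a,b in(((46,240),(72,80)),((160,252),(190,75))):
    P=onz(t,[tc(*a),tc(*b)],.16); print(P.round(4),np.degrees(np.arctan2(*(P[1]-P[0])[1::-1])))
E
```

```text
[[201 202 201 201 171 152 153 113 201 201 119  99  54  54 108]
 [201 201 201 202 161 151 143 141 201 194 107  53  54  68 109]
 [200 201 201 185 150 152 108 153 202 184 109  53  53  61  88]
 [201 201 199 174 120 133  99 177 202 175  54  54  54  53  53]
 [201 180 150  33  18  28  28  93 127 126  43  54  54  55  54]
 [199 177 131  19  20  21  21  19  21  16   5   8  29 120  86]
 [199 168 105  20  20  22  21  22  22  12   5   5   6 122 150]
 [200 169 118  82  48  15  18  21  22  11   6   4  13 152 151]
 [201 201 195 151 143 107 132 141 121  55  23  17  78 156 154]
 [201 200 190 150 152 108 189 202 176  98  73  53  66  98 121]
 [200 200 166 144 137  90 201 201 161 107 107 107 108 108 140]
 [199 201 174 161 145  98 201 201 138 107 107 108 109 110 127]]
[[138 137  91  48  49 113 125 124 125 125 125 124 125]
 [139 139 138  56  49  56 123 124 124 124 123 124 120]
 [138 135 136 137  48  36  73  50  12  66 104  82  51]
 [138 138 135 133  35  12  15  13  12  15  45  49  46]
 [136 139 137 135  14  15   9  13   9   9  43  51  58]
 [137 136 136 109   9  11   8  11   9  14  70 105 134]
 [135 136 137  61   9   9   7   9   6  45 137 135 133]
 [132 136 135  27  12   9   7   8   5  96 117 122 132]
 [ 97 139 118  10  10  12   8   8  11  95  96  96 134]
 [ 91 114  97  13  11   9  11  12  15  94  97  74  98]
 [ 96  95  95  46  12  13  24  37  37  40  41  81 127]]
grip [ 0.4587  0.3696  0.1578 -0.2   ] -11.459741595156723 47.00740146097655 [np.float64(141.82), np.float64(151.10000000000002)]
rings L,S [[ 0.5416 -0.0599  0.0713  0.0008]
 [ 0.4871  0.1605  0.0566  0.0007]]
ballsL [[ 0.54164891 -0.06088292  0.0275    ]] S [[0.48642589 0.16093862 0.0207    ]]
[[0.4407 0.3962 0.16  ]
 [0.5131 0.3889 0.16  ]] -5.709886156705037
[[0.4349 0.3454 0.16  ]
 [0.5152 0.336  0.16  ]] -6.632473015407363
```

Triangulated ring heights are 71 and 57 mm against the expected 73.5 and 59.7, and their xy matches the ball fits within 1 mm. The hook sits at about (0.459, 0.369) with yaw about -7°. I'll move above the hook and rotate the gripper.

{"name": "move_arm", "arguments": {"targets": [[[0,0,0,20,5,-5,1],[0,0,0,36,8.5,-5,1],[0,0,0,36,8.5,-5,1],[0,0,0,36,8.5,-5,1],[0,0,0,36,8.5,-5,1],[0,0,0,36,8.5,-5,1],[0,0,0,36,8.5,-5,1],[0,0,0,36,8.5,-5,1],[0,0,0,36,8.5,-5,1],[0,0,0,36,8.5,-5,1],[0,0,-9.5,17,3.5,0,1],[0,0,-9.5,0,0,0,1],[0,0,-9.5,0,0,0,1],[0,0,-9.5,0,0,0,1],[0,0,-9.5,0,0,0,1],[0,0,-9.5,0,0,0,1],[0,0,-9.5,0,0,0,1],[0,0,-10,0,0,0,1],[0,0,-10,0,0,0,1],[0,0,-10,0,0,0,1]]]}}

```text
clock: 2.6
tool_pos: [0.4589, 0.3682, 0.2984]
tool_rot: [[0.114, 0.993, -0.0], [0.993, -0.114, -0.0], [-0.0, -0.0, -1.0]]
contact_force: [0.8, 0.8, 0.0]
gripper_width: 0.0855
finger_force: 0.0
```

```bash
cat >> h.py <<'E'
def now():
    s=sensors.state(); R=s['tool_rot']; psi=np.degrees(np.arctan2(R[1,0],R[0,0]))
    print('t',round(s['clock'],2),'p',(s['tool_pos']*1e3).round(1),'psi',round(psi,2),'z',R[:,2].round(4),'q',np.round(s['q'],1),'F',s['contact_force'].round(2),'w',round(s['gripper_width']*1e3,1)); return s
def to(x,y,z):
    s=sensors.state(); R=s['tool_rot']; print('tool shift mm',((R.T@(np.array([x,y,z])-s['tool_pos']))*1e3).round(1))
E
python3 - <<'E'
from h import *
now(); to(.4587,.3692,.196)
snap('scene','scene1'); snap('top','top1'); s,t=load('scene0'),load('top0')
for th in((20,45),(20,90)):
  x,f,m=fitgrip([s,t],[(346,80,26,15),(72,224,27,18)],[.457,.37,.16,-.12],th); print(x.round(4),np.degrees(x[3]),f)
print('jarW',onz(t,[(373.6,183.9)],.13),'N',onz(t,[(377,251.5)],.13),'N scene',onz(s,[(118.7,180.3)],.13))
E
```

```text
t 2.6 p [458.9 368.2 298.4] psi 83.46 z [-1.e-04 -4.e-04 -1.e+00] q [ 54.   18.7  19.    0.  -90.3 119.5] F [0.78 0.75 0.  ] w 85.5
tool shift mm [  1.   -0.4 102.4]
[ 0.4589  0.3686  0.1563 -0.2077] -11.897803707692567 43.65007612456747
[ 0.4585  0.37    0.158  -0.1855] -10.631005026899754 56.06100416637243
jarW [[ 0.5805066  -0.28616107  0.13      ]] N [[ 0.419852   -0.28568638  0.13      ]] N scene [[ 0.42139658 -0.28376676  0.13      ]]
```

{"name": "move_arm", "arguments": {"targets": [[[0,0,0,1,-0.4,12,1],[0,0,0,0,0,15,1],[0,0,0,0,0,15,1],[0,0,0,0,0,15,1],[0,0,0,0,0,15,1],[0,0,0,0,0,15,1],[0,0,0,0,0,10,1],[0,0,0,0,0,5,1],[0,0,0,0,0,0,1],[0,0,0,0,0,0,0.4],[0,0,0,0,0,0,0.3],[0,0,0,0,0,0,0.2],[0,0,0,0,0,0,0.1],[0,0,0,0,0,0,0],[0,0,0,0,0,0,0],[0,0,0,0,0,0,0]]], "grip_force": 60}}

```text
clock: 4.7
tool_pos: [0.4583, 0.3703, 0.1965]
tool_rot: [[0.119, 0.993, 0.0], [0.993, -0.119, 0.0], [0.0, 0.0, -1.0]]
contact_force: [-0.7, 0.3, 1.3]
gripper_width: 0.015
finger_force: 58.6
```

Run:
```python
from h import *
now(); snap('scene','scene2'); snap('top','top2')
montage('',[('scene2',310,60,100),('top2',60,190,100),('scene1',310,60,100),('top1',60,190,100)],'m3')
```

```text
t 4.7 p [458.3 370.3 196.5] psi 83.17 z [ 4.e-04  3.e-04 -1.e+00] q [ 54.1  20.1   6.3   0.  -76.2 119. ] F [-0.66  0.33  1.32] w 15.0
```

View pics/m3.png

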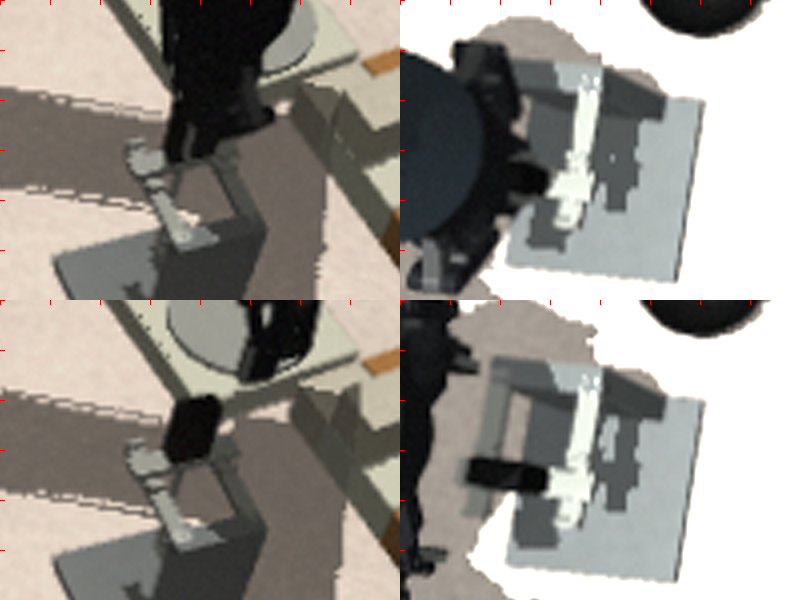

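Hook grasped: width is 15.0 mm and the TCP is 36.5 mm above the hook origin. I'll lift straight up out of the arms and go to the small ball's pre-approach.

{"name": "move_arm", "arguments": {"targets": [[[0,0,0,0,0,-4,0],[0,0,0,0,0,-8,0],[0,0,0,0,0,-14,0],[0,0,0,0,0,-18,0],[0,0,0,0,0,-18,0],[0,0,0,0,0,-18,0],[0,0,0,0,0,-18,0],[0,0,0,0,0,-14,0],[0,0,0,0,0,-8,0],[0,0,0,-8,1,0,0],[0,0,0,-20,2,0,0],[0,0,0,-28,3,0,0],[0,0,0,-30,3,0,0],[0,0,0,-30,3,0,0],[0,0,0,-30,3,0,0],[0,0,0,-24,3,0,0],[0,0,0,-14,1,0,0],[0,0,0,-7,1,0,0],[0,0,10.6,0,0,0,0],[0,0,10.6,0,0,0,0]]]}}

```text
clock: 7.3
tool_pos: [0.4554, 0.1785, 0.316]
tool_rot: [[0.475, 0.88, -0.0], [0.88, -0.475, 0.0], [-0.0, -0.0, -1.0]]
contact_force: [0.2, 0.4, -1.0]
gripper_width: 0.0153
finger_force: 58.3
```

Run:
```python
from h import *
now(); to(.4555,.1785,.1885)
```

```text
t 7.3 p [455.4 178.5 316. ] psi 61.64 z [-4.e-04  0.e+00 -1.e+00] q [ 39.8   7.    6.4  -0.  -89.5 111.8] F [ 0.15  0.39 -1.03] w 15.3
tool shift mm [0.000e+00 1.000e-01 1.275e+02]
```

{"name": "move_arm", "arguments": {"targets": [[[0,0,0,0,0,6,0],[0,0,0,0,0,12,0],[0,0,0,0,0,18,0],[0,0,0,0,0,22,0],[0,0,0,0,0,22,0],[0,0,0,0,0,20,0],[0,0,0,0,0,14,0],[0,0,0,0,0,8,0],[0,0,0,0,0,5,0],[0,0,0,0,0,0,0]]]}}

```text
clock: 8.55
tool_pos: [0.4554, 0.1782, 0.1894]
tool_rot: [[0.47, 0.883, 0.0], [0.883, -0.47, 0.0], [0.0, 0.0, -1.0]]
contact_force: [0.4, -0.0, -1.2]
gripper_width: 0.0154
finger_force: 58.4
```

Run:
```python
from h import *
s=now(); a=snap('scene','scene3'); b=snap('top','top3')
montage('',[('scene3',260,110,60),('top3',160,190,60),('scene3',220,60,140),('top3',140,160,120)],'m4')
# predicted hook points: shank bottom, tip
R=s['tool_rot'];p=s['tool_pos']
for n,x,z in(('seat',9,-95),('shankbot',0,-95),('tip',23,-89),('shank top',0,0)):
    P=p+R@np.array([-.001,x/1e3,.0365-z/1e3]); print(n,P.round(4),((proj(a,[P])-[260,110])/.15).round(0),((proj(b,[P])-[160,190])/.15).round(0)+[400,0])
```

```text
t 8.55 p [455.4 178.2 189.4] psi 61.98 z [ 2.e-04  0.e+00 -1.e+00] q [ 39.8   9.3  -9.3   0.  -71.4 112.2] F [ 0.41 -0.03 -1.17] w 15.4
seat [0.4629 0.1731 0.0579] [[190. 248.]] [[563. 305.]]
shankbot [0.455  0.1773 0.0579] [[191. 230.]] [[552. 326.]]
tip [0.4753 0.1665 0.0639] [[190. 268.]] [[580. 270.]]
shank top [0.455  0.1773 0.1529] [[207.  95.]] [[518. 308.]]
```

View pics/m4.png

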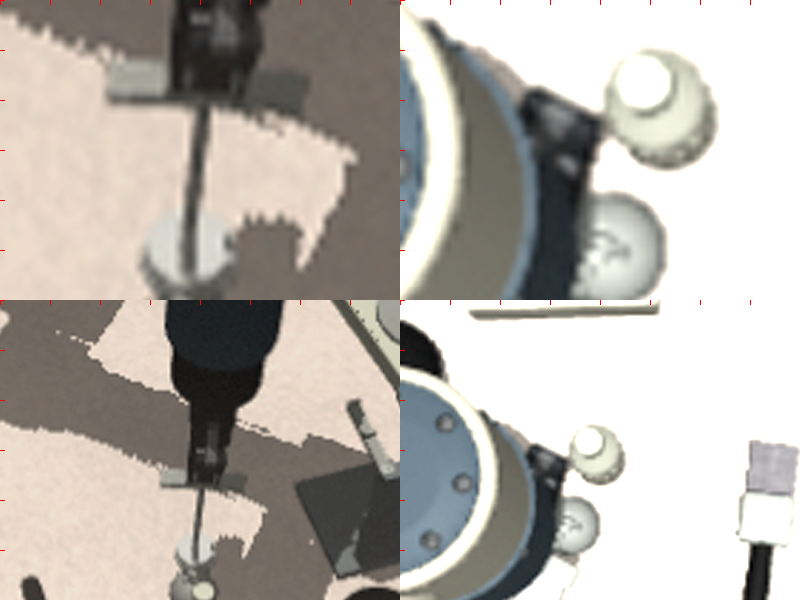

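The shank is where predicted within 1–2 crop pixels, and laterally the ring lines up with the tip in the scene view (crop x about 190). I'll advance to thread the ring.

{"name": "move_arm", "arguments": {"targets": [[[0,0,0,0,0,1,0],[0,0,0,0,2,0,0],[0,0,0,0,4,0,0],[0,0,0,0,5,0,0],[0,0,0,0,5,0,0],[0,0,0,0,5,0,0],[0,0,0,0,4,0,0],[0,0,0,0,2,0,0],[0,0,0,0,0,0,0]]]}}

```text
clock: 9.78
tool_pos: [0.4793, 0.1654, 0.1882]
tool_rot: [[0.47, 0.883, -0.0], [0.883, -0.47, -0.0], [-0.0, -0.0, -1.0]]
contact_force: [-0.2, -1.0, -1.3]
gripper_width: 0.0153
finger_force: 58.4
```

Run:
```python
from h import *
s=now(); a=snap('scene','scene4'); b=snap('top','top4')
montage('',[('scene4',270,130,36),('scene0',270,130,36),('scene4',260,110,60),('top4',175,200,50)],'m5')
```

```text
t 9.78 p [479.3 165.4 188.2] psi 61.95 z [-1.e-04 -0.e+00 -1.e+00] q [ 36.8  11.3  -6.9  -0.  -71.8 115.2] F [-0.18 -1.02 -1.34] w 15.3
```

View pics/m5.png

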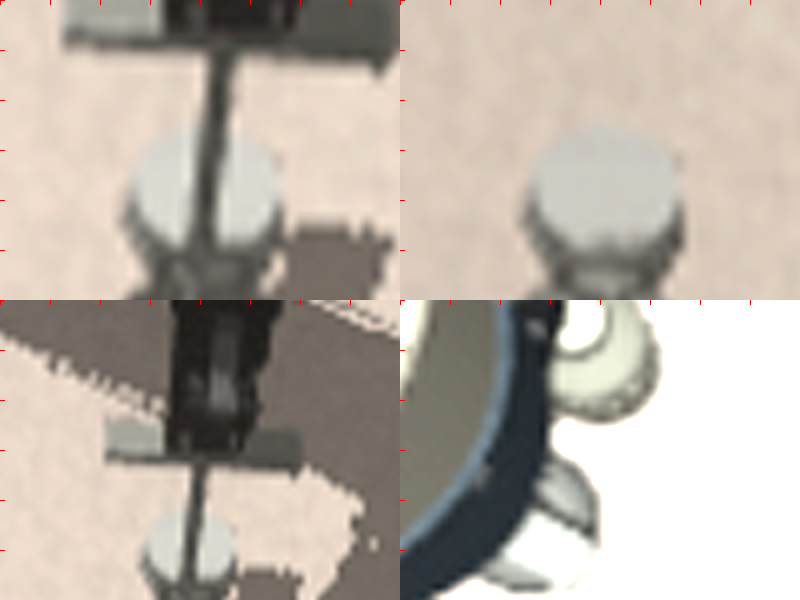

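The shank sits in front of the ring, and the ball and tin have not moved. I'll lift gently and watch the force.

{"name": "move_arm", "arguments": {"targets": [[[0,0,0,0,0,-3,0],[0,0,0,0,0,-3,0],[0,0,0,0,0,-2,0],[0,0,0,0,0,-2,0],[0,0,0,0,0,-2,0],[0,0,0,0,0,-2,0],[0,0,0,0,0,-3,0],[0,0,0,0,0,-4,0],[0,0,0,0,0,-5,0],[0,0,0,0,0,-5,0],[0,0,0,0,0,-5,0],[0,0,0,0,0,-5,0],[0,0,0,0,0,-4,0],[0,0,0,0,0,-2,0],[0,0,0,0,0,0,0]]]}}

```text
clock: 11.75
tool_pos: [0.4792, 0.1655, 0.2353]
tool_rot: [[0.47, 0.883, 0.0], [0.883, -0.47, 0.0], [0.0, 0.0, -1.0]]
contact_force: [0.3, -0.5, -1.7]
gripper_width: 0.0153
finger_force: 58.4
```

Run:
```python
from h import *
s=now(); a=snap('scene','scene5'); b=snap('top','top5')
montage('',[('scene5',265,100,60),('top5',160,190,60),('scene5',240,60,120),('top5',140,160,120)],'m6')
print(tuple(proj(a,[[.4868,.1607,.0207+.04]])[0]))
```

```text
t 11.75 p [479.2 165.5 235.3] psi 61.96 z [ 1.e-04  1.e-04 -1.e+00] q [ 36.8  10.   -1.6  -0.  -78.4 115.2] F [ 0.33 -0.47 -1.7 ] w 15.3
(np.float64(288.2872410006156), np.float64(154.79184846773506))
```

View pics/m6.png

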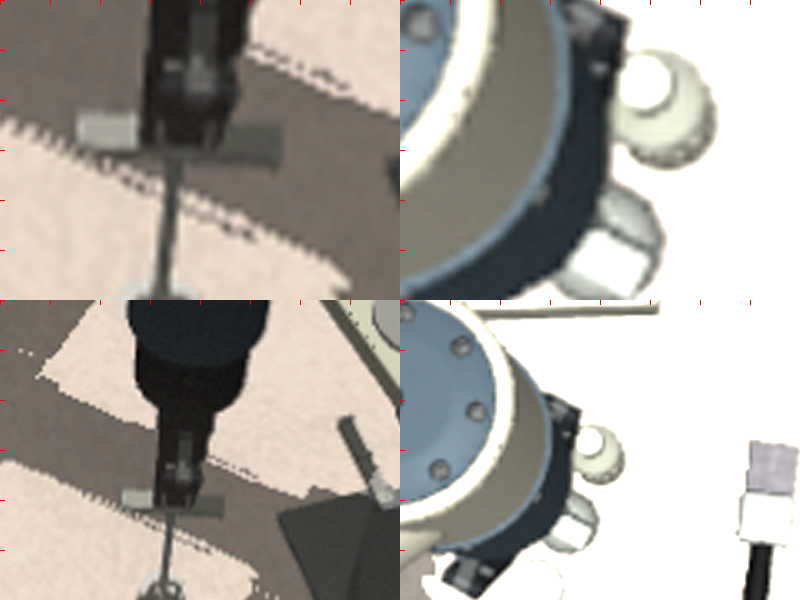

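Run:
```python
from h import *
a,b,c=[cv2.imread(f'pics/scene{i}.png').max(2)[140:178:2,274:304:2] for i in (0,4,5)]
print(np.hstack([a,b,c]) if 0 else ''); 
for i in range(len(a)): print(140+2*i,a[i],'|',c[i])
```

```text
140 [136 139 135 135 135 135 134 137 135 136 137 137 136 139 136] | [144 147 145 143 144 144 142 119  49 144 144 146 146 148 146]
142 [134 137 136 134 138 133 128 128 129 133 137 139 136 138 137] | [143 145 145 142 147 143 137 103  67 139 145 148 145 146 145]
144 [138 135 135 132 135 127 126 126 126 126 129 136 136 136 136] | [146 145 144 141 144 135 113  68  60 109 135 145 144 145 145]
146 [137 140 137 138 125 129 128 129 129 128 128 138 138 136 135] | [146 149 145 147 133 126  56  63  79 107  79 146 146 145 144]
148 [140 136 139 137 100 128 129 129 128 128 129 136 138 138 138] | [150 145 148 146 100  67  62  80  56  89  92 143 147 147 146]
150 [135 133 137 136  80 120 127 128 128 127 105 131 135 138 139] | [143 142 145 134  52  53  53  61  58  52  70 140 144 147 147]
152 [136 134 136 135  95  61 109  97 102  87  63 130 135 136 138] | [145 144 145  80  52  56  58  54  54  55  52 138 144  73  74]
154 [133 135 136 136 138  66  70  74  63  55  69 140 136 136 138] | [142 144 146  73  73  93 102 105  59  56  53  89  78  73  74]
156 [136 136 136 134 112  70  69  87  76  59 137 137 136 137
[... 669 characters left out ...]
9 146  77  73  91  62  61  60  59  74  74  74  75]
168 [135 137 138 116  56  87  94  72  60  60  60  78 135 138 138] | [145 146 147 144  80  97 101  75  63  62  62  62  73  76  76]
170 [137 140 138 137  76  95  96  94  64  65  64  80 136 138 137] | [147 149 148 146  80 101 103  99  68  67  66  62  74  75  74]
172 [139 138 138 136 100  90  96  97  94  69  70  81 137 137 136] | [149 146 148 145 123  96 102 102 101  71  74  66  76  75  75]
174 [140 138 138 138  90  73  92  96  93  91  85  66 135 137 136] | [150 148 148 147  95  77  98 101  99  96  89  62  75  76  73]
176 [139 141 140 138  76  58  69  80  83  78  67  55 136 140 136] | [149 150 149 147  80  61  73  85  89  83  69  56  75  76  74]
```

Pixel comparison confirms the ball is lifted: its disc rose about 7 px and the bench shows where it stood. I'll lift to carrying height while turning slowly to ψ≈2°.

{"name": "move_arm", "arguments": {"targets": [[[0,0,0,0,0,-4,0],[0,0,0,0,0,-7,0],[0,0,0,0,0,-10,0],[0,0,0,0,0,-10,0],[0,0,0,0,0,-10,0],[0,0,2,0,0,-10,0],[0,0,3,0,0,-10,0],[0,0,4,0,0,-10,0],[0,0,5,0,0,-10,0],[0,0,5,0,0,-10,0],[0,0,5,0,0,-8,0],[0,0,5,0,0,-7,0],[0,0,5,0,0,-5,0],[0,0,5,0,0,-4,0],[0,0,5,0,0,0,0],[0,0,5,0,0,0,0],[0,0,4,0,0,0,0],[0,0,3,0,0,0,0],[0,0,2,0,0,0,0],[0,0,2,0,0,0,0]]]}}

```text
clock: 14.35
tool_pos: [0.4792, 0.1655, 0.3505]
tool_rot: [[0.999, 0.032, 0.0], [0.032, -0.999, 0.0], [0.0, -0.0, -1.0]]
contact_force: [-0.0, 0.8, -1.0]
gripper_width: 0.0156
finger_force: 58.3
```

```bash
cat >> h.py <<'E'
def seat(xs,ys,z,psi=None):  # tool shift to put the seat over xs,ys
    s=sensors.state(); R=s['tool_rot']; to(*(np.r_[xs,ys,z]-np.r_[(R@np.array([-.001,.009,0]))[:2],0]))
E
python3 - <<'E'
from h import *
now(); seat(.4203,-.285,.352)
E
```

```text
t 14.35 p [479.2 165.5 350.5] psi 1.84 z [ 1.e-04  1.e-04 -1.e+00] q [ 36.8   9.2  14.   -0.  -94.8  55.1] F [-0.04  0.77 -1.02] w 15.6
tool shift mm [-72.4 439.4  -1.6]
```

{"name": "move_arm", "arguments": {"targets": [[[0,0,0,-0.7,4,0,0],[0,0,0,-1.3,8,0,0],[0,0,0,-2,12,0,0],[0,0,0,-2.8,17,0,0],[0,0,0,-3.6,22,0,0],[0,0,0,-4.5,27,0,0],[0,0,0,-5,30,0,0],[0,0,0,-5.4,33,0,0],[0,0,0,-5.4,33,0,0],[0,0,0,-5.4,33,0,0],[0,0,0,-5.4,34,0,0],[0,0,0,-5.4,33,0,0],[0,0,0,-5.4,33,0,0],[0,0,0,-5,30,0,0],[0,0,0,-4.5,27,0,0],[0,0,0,-3.6,22,0,0],[0,0,0,-2.8,17,0,0],[0,0,0,-2,12,0,0],[0,0,0,-1.3,8,0,0],[0,0,0,-0.7,4,0,0]]]}}

```text
clock: 16.85
tool_pos: [0.422, -0.2759, 0.3503]
tool_rot: [[0.999, 0.034, 0.0], [0.034, -0.999, 0.0], [0.0, -0.0, -1.0]]
contact_force: [0.6, 0.2, -2.7]
gripper_width: 0.0157
finger_force: 58.4
```

Run:
```python
from h import *
s=now(); seat(.4203,-.285,.352); a=snap('scene','scene6'); b=snap('top','top6')
montage('',[('scene6',80,90,100),('top6',310,190,100),('scene6',60,40,160),('top6',240,140,160)],'m7')
```

```text
t 16.85 p [ 422.  -275.9  350.3] psi 1.96 z [ 0.e+00  1.e-04 -1.e+00] q [-15.3   8.9  13.6  -0.  -94.7 107.3] F [ 0.56  0.19 -2.72] w 15.7
tool shift mm [-1.  -0.  -1.7]
```

View pics/m7.png

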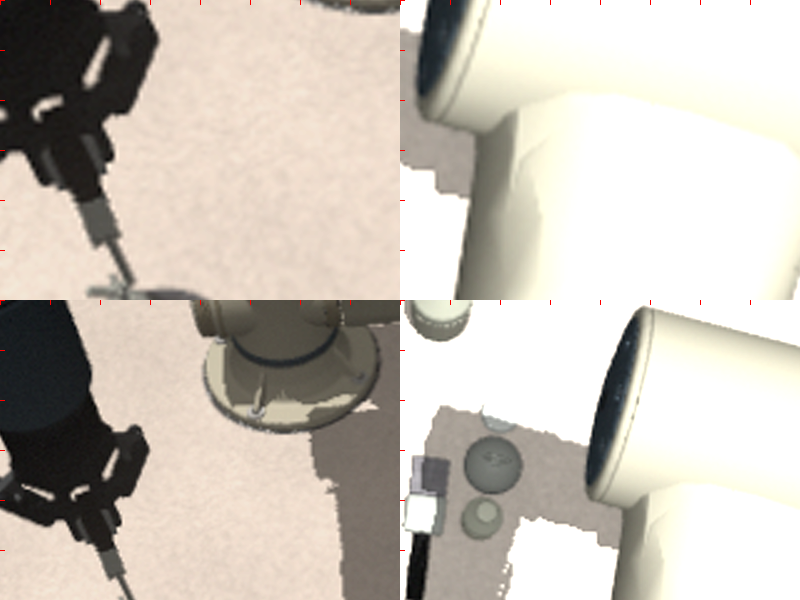

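The arm hides the jar from the top camera, but the scene view shows the ring still on the hook above the rim. I'll lower slowly, offset 4 mm ahead to leave room for backing out.

{"name": "move_arm", "arguments": {"targets": [[[0,0,0,-0.5,2,4,0],[0,0,0,-0.5,2,8,0],[0,0,0,0,0,12,0],[0,0,0,0,0,14,0],[0,0,0,0,0,14,0],[0,0,0,0,0,14,0],[0,0,0,0,0,14,0],[0,0,0,0,0,14,0],[0,0,0,0,0,12,0],[0,0,0,0,0,10,0],[0,0,0,0,0,8,0],[0,0,0,0,0,6,0],[0,0,0,0,0,4,0],[0,0,0,0,0,2,0],[0,0,0,0,0,2,0],[0,0,0,0,0,2,0],[0,0,0,0,0,2,0],[0,0,0,0,0,2,0],[0,0,0,0,0,2,0],[0,0,0,0,0,2,0]]]}}

```text
clock: 19.45
tool_pos: [0.4213, -0.2798, 0.2023]
tool_rot: [[0.999, 0.034, 0.0], [0.034, -0.999, -0.0], [0.0, 0.0, -1.0]]
contact_force: [0.5, 0.7, -0.9]
gripper_width: 0.0148
finger_force: 58.4
```

Run:
```python
from h import *
s=now()
```

```text
t 19.45 p [ 421.3 -279.8  202.3] psi 1.97 z [ 2.e-04 -2.e-04 -1.e+00] q [-15.8  10.7  -5.6   0.  -73.7 107.8] F [ 0.54  0.68 -0.89] w 14.8
```

{"name": "move_arm", "arguments": {"targets": [[[0,0,0,0,0,3,0],[0,0,0,0,0,3,0],[0,0,0,0,0,2,0],[0,0,0,0,0,0,0],[0,0,0,0,-2,0,0],[0,0,0,0,-3,0,0],[0,0,0,0,-4,0,0],[0,0,0,0,-4,0,0],[0,0,0,0,-4,0,0],[0,0,0,0,-4,0,0],[0,0,0,0,-3,0,0],[0,0,0,0,-1,0,0],[0,0,0,0,0,0,0],[0,0,0,0,0,-3,0],[0,0,0,0,0,-5,0],[0,0,0,0,0,-8,0],[0,0,0,0,0,-12,0],[0,0,0,0,0,-14,0],[0,0,0,0,0,-14,0],[0,0,0,0,0,-10,0]]]}}

```text
clock: 21.95
tool_pos: [0.4206, -0.2549, 0.2616]
tool_rot: [[0.999, 0.034, 0.001], [0.034, -0.999, -0.0], [0.001, 0.0, -1.0]]
contact_force: [0.1, 1.1, -1.1]
gripper_width: 0.0154
finger_force: 58.4
```

Run:
```python
from h import *
s=now(); a=snap('scene','scene7'); b=snap('top','top7')
R=s['tool_rot'];p=s['tool_pos']
for z in (-40,-80,-95,-120,-150): print(z,proj(a,[p+R@np.array([-.001,.004 if z<-80 else 0,.0365-z/1e3])]).round(1))
t=load('top0')
print('rim',proj(a,[[.4203,-.285+.05,.13]]))
g=a['color'].max(2); print(g[150:190:2,90:150:3])
```

```text
t 21.95 p [ 420.6 -254.9  261.6] psi 1.96 z [ 1.2e-03 -4.0e-04 -1.0e+00] q [-12.9   7.7  -0.5   0.  -81.7 104.9] F [ 0.15  1.1  -1.1 ] w 15.4
-40 [[124.5 164.3]]
-80 [[128.1 172.7]]
-95 [[127.9 176.3]]
-120 [[130.1 181.2]]
-150 [[132.6 186.8]]
rim [[137.03362278 173.1587492 ]]
[[155 154 153  72 152 154  36  36  26  25  25  43 143 153 149 149 150 147
  147 150]
 [155 156 154 152 156 151 141  27  40  23  23  47 145 150 151 148 153 147
  150 149]
 [156 154 155 155 155 155 151  38  47  24  25  58 150 150 151 147 149 148
  147 147]
 [155 155 155 155 154 153 156 149  99  79  26  27 154 149 148 146 151 152
  149 150]
 [154 156 154 156 155 155 155 153 151 123  35  53 146 153 151 147 149 148
  150 151]
 [156 155 155 155 155 154 153 152 153 155  56  57 116 148 151 151 150 153
  149 154]
 [155 154 156 155 155 155 153 154 150 135  58  56  83 148 152 149 151 150
  151 153]
 [154 149 156 154 153 155 153 122  64  60  55  56  58  80 143 150 153 151
  150 153]
 [155 153 156 153 155 157  92  57  53  48  46  57  53  59  41 148 150 153
  147 153]
 [155 153 155 155 156 126  53  47  35  38  36  48  48  40
[... 178 characters left out ...]
  80 153
  151 152]
 [154 155 155 153  62  38  35  35  35  37  37  38  37  45  38  37  46 150
  151 152]
 [155 156 154 119  46  35  36  35  35  37  38  42 100  53  38  37  41 153
  150 150]
 [155 152 151  80  42  33  34  35  36  36  87  80  58  37  37  37  42 153
  151 150]
 [155 156 153  74  40  33  35  35  36  35  36  37  37  37  37  38  42 152
  154 149]
 [154 152 152  73  35  34  34  34  34  36  37  37  37  38  37  38  41 111
  152 148]
 [148 149 150  74  34  33  34  36  34  36  37  36  38  37  38  37  39  57
  150 147]
 [150 152 151  75  41  33  33  35  35  34  37  36  37  36  38  39  35  40
  155 150]
 [148 151 151 104  40  34  33  33  35  35  79  36  37  37  36  41  34  34
  152 153]]
```

{"name": "move_arm", "arguments": {"targets": [[[0,0,0,0,0,-8,0],[0,0,0,0,0,-14,0],[0,0,0,0,0,-16,0],[0,0,0,0,0,-10,0],[0,0,0,10.3,-11.1,0,0],[0,0,0,20,-22,0,0],[0,0,0,25,-28,0,0],[0,0,0,26,-29,0,0],[0,0,0,26,-29,0,0],[0,0,0,25,-28,0,0],[0,0,0,20,-22,0,0],[0,0,0,10,-12,0,0],[0,0,7,0,0,0,0],[0,0,10.5,0,0,0,0],[0,0,10.5,0,0,0,0],[0,0,10.5,0,0,0,0],[0,0,10.5,0,0,0,0],[0,0,10.5,0,0,0,0],[0,0,10.5,0,0,0,0],[0,0,10.5,0,0,0,0]]]}}

```text
clock: 24.55
tool_pos: [0.5761, -0.0682, 0.308]
tool_rot: [[0.192, -0.981, -0.001], [-0.981, -0.192, 0.0], [-0.0, 0.001, -1.0]]
contact_force: [0.5, 0.1, -1.4]
gripper_width: 0.0153
finger_force: 58.5
```

Run:
```python
from h import *
s=now(); to(.5767,-.0683,.202); a=snap('scene','scene8'); b=snap('top','top8')
print('floor ball', proj(b,[[.42,-.289,.0267]]),proj(b,[[.42,-.289,.0657]]),'scene ring',proj(a,[[.42,-.289,.0657]]),'jar c',proj(b,[[.4203,-.285,.13]]))
x0=load('top0'); g=b['color'].max(2).astype(int); g0=x0['color'].max(2).astype(int)
print(g[232:270:2,344:402:3]); print((g-g0)[232:270:2,344:402:3])
```

```text
t 24.55 p [576.1 -68.2 308. ] psi -78.91 z [-6.e-04  0.e+00 -1.e+00] q [  8.7  17.7  19.   -0.  -91.3   2.4] F [ 0.54  0.08 -1.44] w 15.3
tool shift mm [  0.2  -0.6 106. ]
floor ball [[366.67965127 252.96799754]] [[370.86664929 252.4208976 ]] scene ring [[122.46906636 192.63296039]] jar c [[376.69492892 251.30636578]]
[[109 114 113 110 108 110 111  97 112  96  82  87  97 105 163 220 220 219
  217 220]
 [112 110 110 111 110 110 103  94  64  45  38  41  55  75  99 165 219 219
  218 219]
 [111 107 110 110  90  63 102  69  41  40  39  39  38  37  58 105 185 219
  219 219]
 [109 109 108  62  31 109  75  79  39  38  38  37  36  35  35  69 101 219
  220 219]
 [108 109  67  30  39 102 114 115 108  53  36  36  36  35  34  41  86 166
  219 219]
 [107 110  29  30 100  91 114 115 115 114  43  35  34  32  32  33  65 107
  219 219]
 [108  62  30  29 113 113  87  89  96 113  95  32  32  32  32  32  44  89
  209 219]
 [108  30  30  30 113  52  61  88 102  93 112  34  32  31  32  32  32  66
  182 219]
 [109  28  30  30  96  50  88 116  99  99 104  43  31  31  31  32  31  55
  142 219]
 [106  29  29  
[... 1751 characters left out ...]
   4   4
    9  17]
 [  8   3   3   2  11 -33  12  40  41  60  79   9   2   4   3   2   5   4
   10  17]
 [ 10   3   3   5  10 -35  11  38  -5  -5  80   8   3   3   1   4   2   4
    9  17]
 [  9   4   3   3  11 -63   1  30  18  -1  81   6   4   3   3   1   3   5
   11  17]
 [ 10   5   2   3   8  -3 -25  12  29  74  27   4   2   5   2   2   3   7
   15  17]
 [ 14   5   5   3   4   8 -12 -22   3  28   5   3   4   5   3   3   4   9
   18  17]
 [ 17  10   2   4   3  10   7   9   6   5   5   4   4   3   3   4   5   9
   18  17]
 [ 18  18  11   3   3   5   8   5   5   5   5   3   3   4   3   4   8  15
   18  17]
 [ 16  18  17   6   4   5   8   8   5   3   3   3   4   2   3   7  10  17
   17  18]]
```

The small ball sits on the narrow jar's floor (top image near (366,253), as predicted) and the jar has not moved. Now the large ball.

{"name": "move_arm", "arguments": {"targets": [[[0,0,10,0,0,0,0],[0,0,8,0,0,0,0],[0,0,4,0,0,6,0],[0,0,0,0,-0.6,12,0],[0,0,0,0,0,18,0],[0,0,0,0,0,20,0],[0,0,0,0,0,20,0],[0,0,0,0,0,16,0],[0,0,0,0,0,9,0],[0,0,0,0,0,5,0],[0,0,0,0,0,0,0]]]}}

```text
clock: 26.02
tool_pos: [0.5769, -0.0683, 0.2023]
tool_rot: [[-0.182, -0.983, -0.0], [-0.983, 0.182, -0.0], [0.0, 0.0, -1.0]]
contact_force: [-0.3, -0.5, -0.9]
gripper_width: 0.0151
finger_force: 58.5
```

Run:
```python
from h import *
s=now(); to(.5767,-.0683,.202); a=snap('scene','scene9'); b=snap('top','top9')
R=s['tool_rot'];p=s['tool_pos']
for n,x,z in(('seat',9,-95),('shankbot',0,-95),('tip',23,-89),('shankmid',0,-50),('shank top',0,0)):
    P=p+R@np.array([-.001,x/1e3,.0365-z/1e3]); print(n,P.round(4),proj(a,[P]).round(1),proj(b,[P]).round(1))
P=[[.5416,-.0604,.0735]]; print('eye',proj(a,P),proj(b,P))
print(a['color'].max(2)[170:206,204:240:1][:,::2])
```

```text
t 26.02 p [576.9 -68.3 202.3] psi -100.49 z [-0.e+00 -1.e-04 -1.e+00] q [  8.7  19.1   5.7   0.  -76.6 -19.2] F [-0.35 -0.48 -0.86] w 15.1
tool shift mm [0.  0.3 0.3]
seat [ 0.5683 -0.0657  0.0708] [[222.5 207.7]] [[279.8 193.1]]
shankbot [ 0.5771 -0.0674  0.0708] [[223.2 210.8]] [[280.4 189.6]]
tip [ 0.5545 -0.0632  0.0768] [[221.2 201.8]] [[279.1 198.1]]
shankmid [ 0.5771 -0.0674  0.1158] [[222.2 202.8]] [[281.9 186.5]]
shank top [ 0.5771 -0.0674  0.1658] [[221.1 193.3]] [[283.8 182.7]]
eye [[220.4045994  197.91652781]] [[277.93820102 203.39902978]]
[[ 41  32  31  33  31  30  30  29  30  29  29  29  30  75  29  31  29 148]
 [ 84  33  31  31  32  31  31  29  29  29  29  28  89 133  29  29  29 114]
 [137  58  32  32  32  31  31  31  29  29  30  28  96 155  31  30  28  62]
 [158 129  57  31  32  31  30  30  31  30  29  28  80 155  37  30  30  37]
 [158 157 131  41  32  31  29  32  32  31  29  30  81 157  55  30  30  28]
 [158 159 158  64  33  32  30  31  30  31  30  31 126 157  84  31  30  29]
 [157 156 157  91  31  31  31  31  31  30  29  29 150 157  96  28  32  30]
 [158 156 156  97
[... 1458 characters left out ...]
146 156 151 134  86  85]
 [156 106  89  86  73  65  76  88  72  55  63  83 117 153 152 152  85  84]
 [156  84  84 102 129  87  75 104  85  52  62  88  84 133 151 152  85  84]
 [157 128 135 144 129  96  62  94  75  52  65  74  67  91 149 151  82  85]
 [156 152 154 155 100  99  83  81  58  53  63  58  55  56 147 154  75  87]
 [154 153 156 156  90 101 104  66  94  53  59  59  55  51 144 154  91  87]
 [154 153 157 144  89 102 109  58  92  54  88  63  58  53 116 152 115  83]
 [155 154 156 116  90 103 107  97  93  53 101  63  58  54  67 153 144  78]
 [154 153 154  91  91 103 106 112  94  55  99  60  58  54  43 153 155  60]
 [152 153 153  88  90 101 105 110  90  57  97  60  58  55  45 151 154  61]]
```

{"name": "move_arm", "arguments": {"targets": [[[0,0,0,0,2,0,0],[0,0,0,0,4,0,0],[0,0,0,0,5,0,0],[0,0,0,0,5,0,0],[0,0,0,0,5,0,0],[0,0,0,0,4,0,0],[0,0,0,0,2,0,0],[0,0,0,0,0,0,0]]]}}

```text
clock: 27.12
tool_pos: [0.5503, -0.0634, 0.2023]
tool_rot: [[-0.183, -0.983, 0.0], [-0.983, 0.183, 0.0], [-0.0, -0.0, -1.0]]
contact_force: [-0.6, -0.6, -0.7]
gripper_width: 0.0154
finger_force: 58.5
```

Run:
```python
from h import *
s=now(); a=snap('scene','scene10'); b=snap('top','top10')
g0=load('scene0')['color'].max(2).astype(int);g=a['color'].max(2).astype(int)
print('ball sides'); print(g0[196:220:2,204:240:2]); print(g[196:220:2,204:240:2])
```

```text
t 27.12 p [550.3 -63.4 202.3] psi -100.54 z [ 1.e-04  0.e+00 -1.e+00] q [  9.6  16.1   1.5   0.  -75.4 -20.2] F [-0.63 -0.6  -0.73] w 15.4
ball sides
[[137 138 139 140 137  78  71  85  86  86  66  68 129 137 134 119  76  78]
 [138 133 136 138 136  91  68  92  99  90  56  80  76 118 133 135  78  78]
 [138 134 136 138  89  87  75  73  66  59  56  69  78  63 130 136  68  77]
 [136 136 138 126  78  91  98  54  72  62  81  76  79  68 104 134 103  76]
 [135 135 136  80  80  91  94 100 106 101  92  87  79  68  46 135 138  55]
 [137 135 134  78  78  85  91  95  98  95  89  84  76  65  48 132 137  75]
 [135 138 135  76  73  80  86  89  90  89  85  78  71  60  44 130 137 138]
 [136 137 133 123  63  72  79  81  82  82  78  71  64  52  66  71 135 137]
 [139 138 135 136  73  62  69  71  74  73  69  62  54  51  71  70 134 134]
 [140 139 138 138 121  55  55  59  61  60  56  53  48  69  68 127 139 140]
 [140 139 139 137 137  69  64  49  46  45  52  59  69  70  70 131 137 138]
 [138 138 138 137 138 139  72  70  71  71  68  69  70  71 136 136 134 136]]
[[154 155 156 157 155  88  80  91  55  74  55  57
[... 151 characters left out ...]
 55  49  81  78  56  85]
 [152 153 156 142  88 101 109  58  63  55  65  58  57  52  64  76  64  83]
 [152 152 153  91  90 102 105 112 119  64  62  59  57  54  44  76  78  60]
 [153 152 151  86  88  97 101  87  88  65  62  60  58  55  46  77  78  74]
 [152 155 151  87  82  90  78  62  64  65  61  60  57  54  43  77  77 113]
 [153 153 151 138  71  63  60  61  62  62  61  59  56  53  69  78  78  78]
 [156 155 151 152  81  58  59  59  60  61  59  56  55  50  78  78  77  76]
 [156 156 154 154 138  61  53  57  57  58  57  51  51  76  75  76  79  79]
 [159 157 156 155 154  78  69  51  47  45  56  64  77  77  77  75  78  79]
 [155 155 155 154 155 156  80  80  79  78  77  77  79  78  79  78  76  78]]
```

{"name": "move_arm", "arguments": {"targets": [[[0,0,0,0,0,-3,0],[0,0,0,0,0,-3,0],[0,0,0,0,0,-2,0],[0,0,0,0,0,-2,0],[0,0,0,0,0,-2,0],[0,0,0,0,0,-2,0],[0,0,0,0,0,-3,0],[0,0,0,0,0,-5,0],[0,0,0,0,0,-8,0],[0,0,0,0,0,-8,0],[0,0,0,0,0,-5,0],[0,0,0,0,0,-2,0]]]}}

```text
clock: 28.72
tool_pos: [0.5505, -0.0633, 0.2477]
tool_rot: [[-0.183, -0.983, 0.001], [-0.983, 0.183, 0.0], [-0.0, -0.001, -1.0]]
contact_force: [0.1, 0.1, -2.1]
gripper_width: 0.0154
finger_force: 58.4
```

Run:
```python
from h import *
s=now(); a=snap('scene','scene11')
g=a['color'].max(2).astype(int)
print(g[180:220:2,204:240:2])
```

```text
t 28.73 p [550.5 -63.3 247.7] psi -100.54 z [ 6.e-04  1.e-04 -1.e+00] q [  9.6  15.1   6.7  -0.  -81.6 -20.2] F [ 0.11  0.14 -2.1 ] w 15.4
[[137 154 157 106 108 107  95  54  68  83  65 153 153 115 114 112 113 112]
 [157 154 157  94 104 107 104  57  93  86  59 152 156  83 113 112 112 111]
 [156 157 156 105  79  95  98  56  69  66  59 150 154 105 108 113 113 113]
 [157 152 156 117  76  66  70  57  55  64  57 148 157 153  99 115 115 114]
 [156 155 155 128  69  80  65  63  59  73  55 110 155 152  85 115 116 113]
 [157 156 157 156  66  70  86  82  52  81  54  63 146 151  98 103  84  78]
 [157 157 154 155  84  82  78  91  53  63  54  53  54 150 140  64  86  89]
 [156 154 156 119  94 103  83  60  54  66  58  58  53  90 148  90  87  86]
 [153 155 156  91  99 107  70  92  59  60  64  58  56  51 144 133  85  84]
 [154 150 131  86  99 103 109 115 116  62  60  58  56  52 125 151  56  80]
 [154 151 112  81  94 100 103  91  87  67  60  59  56  52 111 152  59  82]
 [152 151 122  76  88  80  62  64  64  63  61  59  55  52  69  75  64  64]
 [152 151 152  68  79  61  61  61  62  62  61  57  55  45  75  77  78  59]
 [153 152 150 111  66  58  60  61  60  60  58  56  49  66  77  77  78  68]
 [151 154 151 151  88  50  57  59  59  56  56  46  59  77  77  78  77  79]
 [152 153 150 150 149  85  51  47  45  45  52  68  78  77  77  78  77  78]
 [156 154 150 152 153  97  79  75  75  75  79  78  76  80  79  77  77  76]
 [156 155 154 154 156  96  80  77  77  79  79  77  78  77  76  77  79  81]
 [157 156 155 155 154  95  80  79  80  77  79  77  77  77  77  76  78  79]
 [154 154 155 155 155 156  91  79  78  79  77  77  79  78  79  78  76  77]]
```

The large ball is hanging: its outline rose about 7 px and Fz is -2.1 N. I'll lift it and carry it.

{"name": "move_arm", "arguments": {"targets": [[[0,0,0,0,0,-4,0],[0,0,0,0,0,-7,0],[0,0,0,0,0,-10,0],[0,0,0,0,0,-12,0],[0,0,0,0,0,-14,0],[0,0,0,0,0,-14,0],[0,0,0,0,0,-14,0],[0,0,0,0,0,-13,0],[0,0,0,0,0,-11,0],[0,0,0,0,0,-8,0],[0,0,0,0,0,-5,0],[0,0,0,0,0,-4,0]]]}}

```text
clock: 30.28
tool_pos: [0.5503, -0.0633, 0.3633]
tool_rot: [[-0.183, -0.983, -0.001], [-0.983, 0.183, 0.0], [0.0, 0.001, -1.0]]
contact_force: [-0.6, -0.9, -2.1]
gripper_width: 0.0155
finger_force: 58.4
```

{"name": "move_arm", "arguments": {"targets": [[[0,0,0,4,-1.4,0,0],[0,0,0,9,-3.1,0,0],[0,0,0,14,-4.9,0,0],[0,0,0,18,-6.3,0,0],[0,0,0,20,-7,0,0],[0,0,0,21,-7.3,0,0],[0,0,0,22,-7.7,0,0],[0,0,0,21.4,-7.5,0,0],[0,0,0,20,-7,0,0],[0,0,0,18,-6.3,0,0],[0,0,0,16,-5.6,0,0],[0,0,0,14,-4.9,0,0],[0,0,0,11,-3.9,0,0],[0,0,0,7,-2.4,0,0],[0,0,0,0,0,0,0],[0,0,0,0,0,0,0]]]}}

```text
clock: 32.28
tool_pos: [0.5851, -0.2886, 0.3635]
tool_rot: [[-0.182, -0.983, 0.0], [-0.983, 0.182, 0.0], [-0.0, -0.0, -1.0]]
contact_force: [-0.9, -0.2, -1.8]
gripper_width: 0.0151
finger_force: 58.5
```

Run:
```python
from h import *
s=now(); to(.5851,-.2888,.364); a=snap('scene','scene12'); snap('top','top12')
R=s['tool_rot'];p=s['tool_pos']
P=p+R@np.array([-.001,.009,.0365+.095+.007+.0735-.0275]); print('ball',P,proj(a,[P]))
u,v=proj(a,[P])[0].astype(int); print(a['color'].max(2)[v-24:v+26:2,u-24:u+26:2])
```

```text
t 32.27 p [ 585.1 -288.6  363.5] psi -100.51 z [ 3.e-04  1.e-04 -1.e+00] q [ -12.6   28.2   42.9   -0.  -104.6    2.1] F [-0.86 -0.23 -1.84] w 15.1
tool shift mm [ 0.2 -0.1 -0.5]
ball [ 0.57645511 -0.28591328  0.17897093] [[131.64258655 224.49126455]]
[[ 36  30  26  31  36  47  51  40  39  39  36  35  36  36  36  36  37  35
   36  36  65  77  80  78 156]
 [ 50  49  41  39  40  47  44  37  37  37  35  36  36  36  37  36  35  36
   35  35  70  77  80  80 114]
 [150 142  36  36  36  39  49  38  37  36  34  35  36  35  37  36  36  35
   36  37  75  78  78  79 113]
 [158 155 125  35  35  37  49  44  37  66  36  36  37  36  36  35  36  36
   37  42  78  76  77  77 115]
 [156 153 151  71  36  36  40  48  46  94  38  36  36  36  36  36  37  36
   37  65  78  77  77  76 144]
 [156 156 158 138  36  37  37  47  46 103  48  37  37  37  37  35  41  40
   41  76  78  78  79  78 153]
 [156 157 158 159  95  37  37  36  51  74  71  79  84  82  52  56  62  65
   73  74  73  75  79 112 153]
 [157 157 158 157 156  68  37  46  69  53  68  55  53  49  50  49  45  48
   55  60  68  75  74 120 151]
 [158 15
[... 1077 characters left out ...]
35  34  34  39  41  34  37  41  37  38
   42  41  41  42  41  42  42]
 [158 157  74  44  35  33  35  35  35  36  35  36  37  37  36  38  40  42
   42  41  41  76  77  77  77]
 [158 156  75  56  34  35  35  34  35  36  36  36  36  36  41  40  41  41
   77  77  77  78  77  77  78]
 [155 156  97  57  38  34  34  34  35  36  36  36  36  39  41  41  44  76
   77  77  77  77  78  77  76]
 [157 155 116  73  47  35  35  34  35  36  35  35  41  42  40  42  73  76
   76  77  77  77  77  77  78]
 [155 155 153  76  49  34  35  34  35  36  34  36  42  42  42  73  76  78
   77  76  77  77  75  41  43]
 [153 157 156  85  74  41  35  35  34  35  35  41  43  42  71  77  77  76
   78  77  74  41  41  41  39]]
```

The ball hangs at the predicted place over the wide jar's mouth. I'll lower it slowly.

{"name": "move_arm", "arguments": {"targets": [[[0,0,0,0,0,4,0],[0,0,0,0,0,8,0],[0,0,0,0,0,12,0],[0,0,0,0,0,14,0],[0,0,0,0,0,14,0],[0,0,0,0,0,14,0],[0,0,0,0,0,14,0],[0,0,0,0,0,14,0],[0,0,0,0,0,12,0],[0,0,0,0,0,10,0],[0,0,0,0,0,8,0],[0,0,0,0,0,6,0],[0,0,0,0,0,4,0],[0,0,0,0,0,2,0],[0,0,0,0,0,2,0],[0,0,0,0,0,2,0],[0,0,0,0,0,2,0],[0,0,0,0,0,2,0],[0,0,0,0,0,2,0],[0,0,0,0,0,2,0]]]}}

```text
clock: 34.88
tool_pos: [0.5851, -0.2891, 0.2155]
tool_rot: [[-0.183, -0.983, 0.001], [-0.983, 0.183, -0.0], [0.0, -0.001, -1.0]]
contact_force: [0.1, 0.5, -0.3]
gripper_width: 0.0154
finger_force: 58.5
```

{"name": "move_arm", "arguments": {"targets": [[[0,0,0,0,0,3,0],[0,0,0,0,0,3,0],[0,0,0,0,0,2,0],[0,0,0,0,0,0,0],[0,0,0,0,-2,0,0],[0,0,0,0,-3,0,0],[0,0,0,0,-4,0,0],[0,0,0,0,-4,0,0],[0,0,0,0,-4,0,0],[0,0,0,0,-4,0,0],[0,0,0,0,-3,0,0],[0,0,0,0,-1,0,0],[0,0,0,0,0,0,0],[0,0,0,0,0,-3,0],[0,0,0,0,0,-5,0],[0,0,0,0,0,-8,0],[0,0,0,0,0,-12,0],[0,0,0,0,0,-12,0],[0,0,0,0,0,-12,0],[0,0,0,0,0,-8,0]]]}}

```text
clock: 37.38
tool_pos: [0.6098, -0.2936, 0.2685]
tool_rot: [[-0.183, -0.983, 0.001], [-0.983, 0.183, -0.0], [0.0, -0.001, -1.0]]
contact_force: [0.0, 0.7, -1.5]
gripper_width: 0.015
finger_force: 58.5
```

Run:
```python
from h import *
s=now(); a=snap('scene','scene13'); snap('top','top13')
R=s['tool_rot'];p=s['tool_pos']
for z in(0,-95): print(proj(a,[p+R@np.array([-.001,0,.0365-z/1e3])]))
print('if hanging, ball at',proj(a,[p+R@np.array([-.001,.014,.0365+.095+.053])]),'on floor',proj(a,[[.5765,-.2862,.0335]]))
print(a['color'].max(2)[206:266:2,110:166:2])
```

```text
t 37.38 p [ 609.8 -293.6  268.5] psi -100.54 z [ 1.1e-03 -4.0e-04 -1.0e+00] q [-12.5  29.7  31.6   0.  -91.8   2. ] F [ 0.03  0.75 -1.51] w 15.0
[[127.90926371 228.56967812]]
[[137.09502063 245.18335519]]
if hanging, ball at [[140.9333472  248.12103391]] on floor [[144.00458977 248.14059106]]
[[ 24  25  23  24  26  23  23  25  32  35  35  35  34  34  33  34  35  35
   65  78  77  79  76 156 154 155 156 159]
 [ 24  24  24  25  25  24  25  25  31  33  36  35  35  34  35  35  35  42
   79  77  77  78 103 157 156 156 158 159]
 [ 25  24  24  25  24  25  24  25  33  33  35  35  35  35  35  41  40  64
   77  79  79  80 114 153 154 151 154 157]
 [ 25  25  24  25  25  24  24  25  35  34  48  66  69  72  68  65  69  75
   74  74  77  79 158 155 157 157 154 153]
 [ 26  25  25  26  23  25  25  26  24  25  63  45  57  56  54  54  57  58
   59  70  75  88 143 154 157 157 155 154]
 [ 26  26  25  25  23  24  27  25  24  23  45  41  37  36  35  37  38  38
   41  48  60  67  79 122 153 157 158 158]
 [ 26  35  35  27  25  27  27  26  25  25  22  36  37  38  36  39  38  36
   37  38  39  50  64  76 117 
[... 2004 characters left out ...]
160 155 160 157  78  75  53  37  35  41  42  53  72  83  87  90  89  85
   76  40  42  41  35  37  37  36  35  36]
 [157 155 158 158 155  90  80  69  50  43  41  67  59  68  73  77  74  51
   42  42  43  37  37  36  37  36  36  37]
 [159 154 154 159 156 152  66  63  77  78  74  70  68  46  44  42  42  44
   42  37  38  38  37  38  36  36  37  37]
 [160 160 160 160 159 160 152  39  38  51  59  66  70  52  41  42  37  38
   37  37  37  37  37  36  37  37  36  36]
 [158 157 156 158 159 157 159 126  39  38  38  38  39  38  38  38  38  38
   37  39  37  38  38  36  36  36  37  38]
 [154 157 156 159 158 157 159 156 112  39  38  39  39  39  39  39  38  38
   38  37  37  37  38  36  37  38  36  36]]
```

{"name": "move_arm", "arguments": {"targets": [[[0,0,0,0,0,-6,0],[0,0,0,0,0,-10,0],[0,0,0,0,0,-12,0],[0,0,0,0,0,-12,0],[0,0,0,0,0,-8,0],[0,0,0,0,0,-4,0]]]}}

```text
clock: 38.22
tool_pos: [0.6098, -0.2935, 0.32]
tool_rot: [[-0.183, -0.983, 0.001], [-0.983, 0.183, -0.0], [0.0, -0.001, -1.0]]
contact_force: [0.2, -0.2, -1.6]
gripper_width: 0.0152
finger_force: 58.5
```

Run:
```python
from h import *
s=now(); a=snap('scene','scene14'); snap('top','top14')
R=s['tool_rot'];p=s['tool_pos']
print('if hanging, ball at',proj(a,[p+R@np.array([-.001,.014,.0365+.095+.053])]),'on floor',proj(a,[[.5765,-.2862,.0335]]))
print(a['color'].max(2)[222:266:2,110:166:2])
to(.4583,.3703,.1965)
```

```text
t 38.23 p [ 609.8 -293.5  320. ] psi -100.54 z [ 8.e-04 -2.e-04 -1.e+00] q [-12.5  30.4  40.1  -0.  -99.7   2. ] F [ 0.22 -0.24 -1.65] w 15.2
if hanging, ball at [[136.53595208 239.95141251]] on floor [[144.00458977 248.14059106]]
[[ 35  36  26  25  27  49  42  48  39  35  36  37  37  36  38  37  38  37
   38  38  38  39  41  48  61  75 160 161]
 [ 53  94 146  68  46  39  35  48  45  35  35  35  36  37  37  36  38  38
   37  38  37  40  39  40  54  72 121 158]
 [160 160  87  55  44  33  35  39  50  38 107  40  36  36  36  36  39  37
   38  37  38  38  40  39  43  64  82 160]
 [159 146  69  42  35  34  34  34  46  46  95  51  36  36  38  36  37  37
   37  39  38  39  38  41  40  57  76 145]
 [160  89  56  42  34  34  34  35  35  50  65  78  36  36  37  37  37  38
   38  38  38  38  40  41  41  50  78 124]
 [156  75  48  34  34  33  35  35  35  44  48  86  36  36  35  36  37  37
   38  38  37  38  38  39  40  45  75 120]
 [153  72  49  33  35  34  34  36  36  35  47  65  37  37  37  36  36  36
   37  39  38  39  38  38  40  45  75  93]
 [152  71  48  33  35  34  35  35  36  35  40  50 
[... 1042 characters left out ...]
41  42  53  72  83  87  90  89  85
   76  48  43  42  35  37  36  36  37  37]
 [158 155 159 159 155  91  79  70  51  44  42  68  60  68  74  77  74  52
   42  41  44  38  38  36  37  36  37  37]
 [159 154 154 160 157 153  67  64  78  78  74  68  66  67  62  43  42  43
   41  37  38  37  37  37  36  36  36  37]
 [160 160 160 160 160 160 153  39  37  52  58  67  71  71  48  43  37  38
   38  38  37  37  38  36  36  36  37  36]
 [159 158 157 158 159 158 160 126  38  39  39  39  39  39  38  39  38  40
   38  39  37  37  36  37  38  37  36  35]
 [155 157 157 160 160 158 159 157 113  38  39  38  37  39  39  39  37  37
   38  38  37  38  37  37  36  37  36  37]]
tool shift mm [-624.9  270.3  122.9]
```

Raising the hook left the ball in place on the wide jar's floor. Back to the stand.

{"name": "move_arm", "arguments": {"targets": [[[0,0,0,-10,4.3,-3,0],[0,0,0,-20,8.7,-3,0],[0,0,0,-30,13,-3,0],[0,0,0,-36,15.6,0,0],[0,0,0,-36,15.6,0,0],[0,0,0,-36,15.6,0,0],[0,0,0,-36,15.6,0,0],[0,0,0,-36,15.6,0,0],[0,0,0,-36,15.6,0,0],[0,0,0,-36,15.6,0,0],[0,0,0,-36,15.6,0,0],[0,0,0,-36,15.6,0,0],[0,0,0,-36,15.6,0,0],[0,0,0,-36,15.6,0,0],[0,0,0,-36,15.6,0,0],[0,0,0,-36,15.6,0,0],[0,0,0,-36,15.6,0,0],[0,0,0,-30,13,0,0],[0,0,0,-20,8.7,0,0],[0,0,0,-11,4.2,0,0]]]}}

```text
clock: 40.83
tool_pos: [0.4576, 0.3712, 0.3281]
tool_rot: [[-0.182, -0.983, -0.0], [-0.983, 0.182, -0.0], [0.0, 0.0, -1.0]]
contact_force: [1.6, -0.1, -1.8]
gripper_width: 0.0156
finger_force: 58.5
```

{"name": "move_arm", "arguments": {"targets": [[[0,0,-5,0,0,0,0],[0,0,-10.5,0,0,0,0],[0,0,-10.5,0,0,0,0],[0,0,-10.5,0,0,0,0],[0,0,-10.5,0,0,0,0],[0,0,-10.5,0,0,0,0],[0,0,-10.5,0,0,0,0],[0,0,-10.5,0,0,0,0],[0,0,-10.5,0,0,0,0],[0,0,-10.5,0,0,0,0],[0,0,-10.5,0,0,0,0],[0,0,-10.5,0,0,0,0],[0,0,-10.5,0,0,0,0],[0,0,-10.5,0,0,0,0],[0,0,-10.5,0,0,0,0],[0,0,-10.5,0,0,0,0],[0,0,-10.5,0,0,0,0],[0,0,-7,0,0,0,0],[0,0,-3.7,0,0,0,0],[0,0,0,0,0,0,0]]]}}

```text
clock: 43.32
tool_pos: [0.4584, 0.3698, 0.3285]
tool_rot: [[0.121, 0.993, 0.0], [0.993, -0.121, 0.0], [0.0, 0.0, -1.0]]
contact_force: [0.1, 0.6, -1.5]
gripper_width: 0.0154
finger_force: 58.6
```

Run:
```python
from h import *
s=now(); to(.4583,.3703,.1965); snap('scene','scene15'); snap('top','top15')
```

```text
t 43.33 p [458.4 369.8 328.5] psi 83.08 z [ 2.e-04  0.e+00 -1.e+00] q [ 54.1  18.9  23.6   0.  -94.7 119. ] F [ 0.15  0.58 -1.45] w 15.4
tool shift mm [  0.5  -0.2 132. ]
```

{"name": "move_arm", "arguments": {"targets": [[[0,0,0,0.5,-0.2,5,0],[0,0,0,0,0,10,0],[0,0,0,0,0,15,0],[0,0,0,0,0,18,0],[0,0,0,0,0,18,0],[0,0,0,0,0,18,0],[0,0,0,0,0,15,0],[0,0,0,0,0,10,0],[0,0,0,0,0,8,0],[0,0,0,0,0,5,0],[0,0,0,0,0,3,0],[0,0,0,0,0,2,0],[0,0,0,0,0,2,0],[0,0,0,0,0,1.5,0],[0,0,0,0,0,1,0],[0,0,0,0,0,0,0]]]}}

```text
clock: 45.42
tool_pos: [0.458, 0.3709, 0.1967]
tool_rot: [[0.119, 0.993, -0.0], [0.993, -0.119, -0.0], [-0.0, -0.0, -1.0]]
contact_force: [-0.1, -0.1, -0.5]
gripper_width: 0.0152
finger_force: 58.6
```

Run:
```python
from h import *
s=now(); to(.4583,.3703,.1965); snap('scene','scene16'); snap('top','top16')
for a,b in(('scene2','scene16'),('top2','top16')):
    A,B=[cv2.imread(f'pics/{i}.png').astype(int) for i in(a,b)]
    d=abs(A-B).max(2); sl=np.s_[60:150,330:400] if a[0]=='s' else np.s_[190:270,60:140]; print(a,(d[sl]>40).sum())
```

```text
t 45.42 p [458.  370.9 196.7] psi 83.16 z [-0. -0. -1.] q [ 54.2  20.2   6.4  -0.  -76.3 119. ] F [-0.14 -0.14 -0.52] w 15.2
tool shift mm [-0.6  0.3  0.2]
scene2 8
top2 30
```

The picture matches the one taken at grasp, so I'll release and retreat.

{"name": "move_arm", "arguments": {"targets": [[[0,0,0,0,0,0,0.25],[0,0,0,0,0,0,0.35],[0,0,0,0,0,0,0.5],[0,0,0,0,0,0,0.7],[0,0,0,0,0,0,1],[0,0,0,0,0,0,1],[0,0,0,0,0,0,1],[0,0,0,0,0,0,1],[0,0,0,0,0,-4,1],[0,0,0,0,0,-8,1],[0,0,0,0,0,-14,1],[0,0,0,0,0,-18,1],[0,0,0,0,0,-20,1],[0,0,0,0,0,-20,1],[0,0,0,0,0,-20,1],[0,0,0,0,0,-20,1],[0,0,0,-30,-10,0,1],[0,0,0,-40,-10,0,1],[0,0,0,-40,-10,0,1],[0,0,0,-30,0,0,1]]]}}

```text
clock: 48.02
tool_pos: [0.411, 0.2341, 0.3225]
tool_rot: [[0.119, 0.993, 0.002], [0.993, -0.119, 0.002], [0.002, 0.002, -1.0]]
contact_force: [-0.1, 0.2, 0.4]
gripper_width: 0.0854
finger_force: 0.0
```

Run:
```python
from h import *
now(); snap('scene','scene17'); snap('top','top17')
montage('',[('scene17',320,70,80),('top17',70,195,80),('scene17',80,140,120),('top17',310,130,120)],'m8')
```

```text
t 48.02 p [411.  234.1 322.5] psi 83.18 z [ 0.002   0.0017 -1.    ] q [ 48.7   5.    5.1   0.  -89.9 124.4] F [-0.09  0.15  0.38] w 85.4
```

View pics/m8.png

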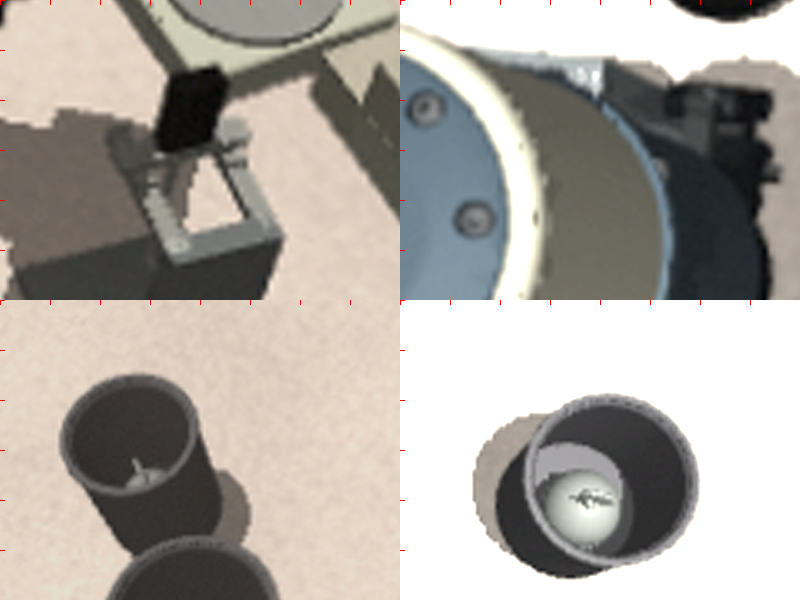

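The hook hangs across both arms as at the start, the large ball is on the wide jar's floor (about (585,505)) and the small ball is in the narrow jar (about (145,475)). Handing in.

```bash
python3 -c "
from h import *
print(r.finish_job())"
```

```text
the job is handed in; nothing more can be done
None
```

I handed the job in at about 48 s of the 72 s limit: camera checks show each ball on the floor of its jar and the hook hanging on its stand as found, but no verdict came back.

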